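Hang the funnel bracket on the slotted rack

ROBOT

A 6-joint arm with a two-finger parallel gripper is mounted at the origin on a cart in front of the work surface, level with it; the furniture and walls round the work are solid. World frame = base frame: x ahead of the robot, y to its left, z up, the work surface at z = 0. Lengths are in m, angles in rad, forces in N, time in s.
With the tool pointing down it reaches from about 0.15 to 0.775 m from the base axis. Payload 6.1 kg.
Tool frame: the origin (TCP) lies at the centre of the arm's flange, where the gripper is bolted on; the fingertips stand 173 mm ahead of it and the grasp point (between the pads) lies 155 mm ahead of it; z points along the fingers, y is the direction in which the jaws open and shut (so a half turn about z gives the same grasp; the last joint's range is limited). The gripper opens to 85 mm and grips with 20 to 120 N. Pads are 22 mm wide; open, the fingers measure 114 mm over their backs; the gripper's body (76 mm by 85 mm) begins 54 mm behind the grasp point. The pads swing forward as they close: fully open they stand 13 mm farther back than shut.
Start: joints at [-1.125, 0.126, -0.04, 1.405, 0, 1.571], TCP at [0.226, -0.474, 0.405] pointing down, gripper open.
Joint ranges: [-2.72, 2.72], [-0.95, 1.95], [-1.27, 1.35], [-1.78, 2.02], [-1.46, 1.47], [-3.14, 3.14]. Speed limits (rad/s): [2.39, 2.39, 3.01, 3.14, 3.14, 3.14].

INTERFACE

Orientations are given as a unit quaternion [x, y, z, w].
In Python, from station import sense, snapshot, camera_model, sign_off gives the robot as it stands.
- The arm moves only by the tool jog_arm, never from a script. Its argument "commands" is a list of rows, each an object with "slide": the shift along the tool's x, y, z as a fraction of full scale, a list of three; "angular": the turn, a rotation vector about the tool's x, y, z as a fraction of full scale, a list of three. In form: [{"slide": [x, y, z], "angular": [ax, ay, az]}, ...]. A call has 1 to 20 rows; each row is the pose to reach, as a shift and turn from the pose measured when the call began, along the tool's axes at that moment, turning the shorter way round; what a row does not reach only later rows make up. Full scale, the value 1, is 0.5 m for a shift and 360 degrees for a turn. A row lasts 1/10 s, in which the tool goes at most 50 mm and 8.59 degrees, less where a joint would pass 70% of its speed; a pose out of reach is approached as far as the arm can. A call with a number of a shift or a turn outside -1 to 1 is refused whole. A call with a gripper value outside its range is refused whole. "grip" is the closure, from -1 (fully open) to 1 (shut), so that 0 is half open, set as the call begins (left out, the last holds). The fingers move at their own pace and stop on an object; "grip_force" is the grip in N (left out, the last holds). Time passes only in rows, so rows that repeat a pose let the fingers close. It gives the time, the measured TCP pose, the force and the opening at its end, in the units of the state.
- sense(): the state, without advancing time (a new reading comes with each control period).
- snapshot(name): name is "scene" or "top" or "wrist"; returns the picture (400x640x3 uint8, blue, green, red); there is no depth.
- camera_model(name): a dict with "intrinsics" (3x3 intrinsics, pixels), "extrinsics" (4x4, takes a point from camera to world coordinates). Camera axes: x right, y down, z forward; pixel columns grow to the right and rows downward; lengths in m; the calibration is good to about 2 mm. The wrist camera is an equidistant fisheye: a pixel r from the principal point sees the ray r / f radians off the axis. A picture is of the moment at which its call begins: read the wrist's pose just before it. camera_model takes no time and is no camera call; for the wrist camera it gives the pose at the moment of the call.
- sign_off(): hands the job in, once; it reports no verdict.
The state is a dict: "t": time; "joints": joint angles; "dq": joint speeds; "joint_torque": joint torques, N m; "ee_pos": TCP position; "tool_rot": TCP orientation; "contact_force": force on the tool from outside, world axes, zero at the start; "torque": the same for the moment, N m; "grip_width": finger opening in m.
Only numpy, scipy, OpenCV 4.12 (cv2) and the standard library are available. Lean on these libraries where they do the work, as an engineer would, in place of code of your own. Each camera call takes 0.05 s, during which the arm holds its last target.

TASK

Hang the funnel bracket, the one that ends in a ring, on the slotted rack: hook its two claws into the upper pair of slots and press it down until it is fully home and the spring catch has snapped over its crossbar, then let go. Leave the other bracket where it lies.

Things in the scene. Friction and masses are not known exactly. Their poses are not given: they have to be found in the camera images.
- ring_bracket_grip (a point): Grip point of the loose grey funnel bracket: mid arm, 23 mm over its underside. x: along the arm to the claws. Arm 14 mm thick, 46 high, x -27..57; ring d 56 at x -52. Crossbar x 57..65, top 37 over this point. Claws at y +-45, 12 wide: tongue x 65..81, 27 to 37 over this point; its hook reaches down to 3 over it, gap before it 20 at the mouth, 6 at the top. 0.15-0.31 kg, balanced near here.
- plain_bracket_grip (a point): The other bracket, to be left alone: same size, point, axes, arm, crossbar and claws, but its free end is a straight bar with a short upturned tip, no ring. Which bracket lies nearer the rack varies.
- rack: Fixed rack, 2 uprights at y +-45 mm, 239 high. Origin: on the bench, mid uprights, in the plane of the slotted faces; x into the slots. Slots 46 wide, faces 4 thick; upper slots z 166..220, lower 60..112. Claws enter the upper slots with the grip point at z 163..183 (best 173), y within 15; fully in, it is at x -65 (-77 still hooks). Then down: tongues rest on the slot edges at grip point z 139.
- catch (a joint): Spring catch midway between the uprights: wedge 24 mm wide, 5 mm out of the plane of the slotted faces, flat underside at z 178, slope above up to 192. 0 = fully out, up to 0.010 m pushed back (+x). The crossbar pushes it back 5 mm on the way down (press 3 to 8 N); it snaps out over the crossbar, 2 mm to spare, when the bracket is fully home.

How it is judged:
By the outcome, as a careful person would: the job done as asked, in the order asked, and still so for the second after the job is handed in, with the robot touching nothing.
It also fails if it takes over 40 s, if anything falls off the work surface, if the arm or the gripper's body presses on something with over 40 N, if the wrist force passes 120 N, or if a joint passes its speed limit or range.

## Working session

There is one attempt and no reset: what is moved stays moved. The work goes in short steps, Python scripts to look and compute and a tool call to move; the robot and the scene stay as the last step left them, time stands still between calls to the robot, and variables do not carry over. Pictures are saved under pics/ and viewed, and the job is handed in when it is done.

Besides the shell and the picture viewer there is one more tool, called after ">>>" as name(argument=value, ...), one argument or row to a line, values as JSON. jog_arm: Moves the arm, as the interface text tells. Shift numbers are shares of 0.5 m and turn numbers shares of 360 degrees, none past 1 either way. Its arguments: {"type":"object","properties":{"commands":{"type":"array"},"grip":{"type":"number"},"grip_force":{"type":"number"}},"required":["commands"]}

```bash
mkdir -p pics; ls
cat > snap.py <<'E'
from station import *
import cv2,sys
for a in sys.argv[1:]:
    n,f=a.split(':'); cv2.imwrite('pics/'+f+'.png',snapshot(n))
E
python3 snap.py scene:s1 top:t1
python3 - <<'E'
from station import *
import numpy as np
np.set_printoptions(precision=4,suppress=True)
print(sense())
for n in ['scene','top','wrist']:
    m=camera_model(n);print(n,np.array(m['intrinsics']),np.array(m['extrinsics']))
E
```

```text
pics
{'t': 0.1, 'joints': array([-1.125 ,  0.1263, -0.0405,  1.4054, -0.    ,  1.5708]), 'dq': array([ 0.0009, -0.0009,  0.0021,  0.0023,  0.0009, -0.0009]), 'joint_torque': array([  0.0004, -43.6908,  35.3605,   0.0137,   0.0001,   0.    ]), 'ee_pos': array([ 0.2263, -0.4736,  0.404 ]), 'tool_rot': array([ 0.9753,  0.2211, -0.0002, -0.0007]), 'contact_force': array([-0.3931,  0.1733,  1.202 ]), 'torque': array([-0.0371, -0.0139,  0.0214]), 'grip_width': 0.08538778857493078}
scene [[396.2088   0.     313.1574]
 [  0.     396.2088 200.1357]
 [  0.       0.       1.    ]] [[-0.8509 -0.3479  0.3936  0.1544]
 [-0.5252  0.559  -0.6416  0.5222]
 [ 0.0032 -0.7527 -0.6584  0.6718]
 [ 0.      0.      0.      1.    ]]
top [[473.8108   0.     310.9953]
 [  0.     473.8108 193.1322]
 [  0.       0.       1.    ]] [[-0.0006 -0.9988  0.0497  0.4285]
 [-0.9999  0.0012  0.0109 -0.0338]
 [-0.011  -0.0496 -0.9987  1.3626]
 [ 0.      0.      0.      1.    ]]
wrist [[309.7069   0.     324.9283]
 [  0.     309.7069 203.4185]
 [  0.       0.       1.    ]] [[ 0.4315 -0.8604 -0.2711  0.2947]
 [-0.9021 -0.4123 -0.1275 -0.4384]
 [-0.002   0.2995 -0.9541  0.3735]
 [ 0.      0.      0.      1.    ]]
```

View pics/s1.png

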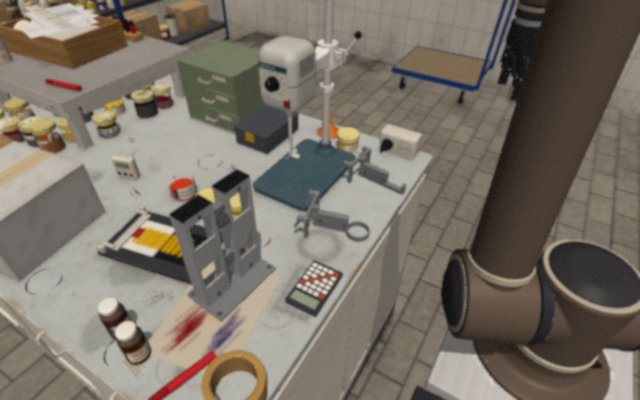

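View pics/t1.png

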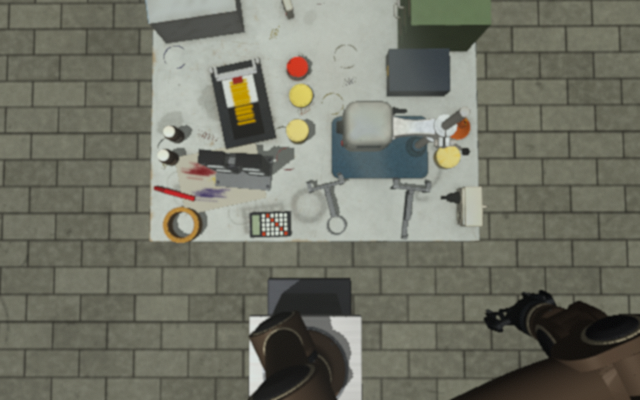

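The scene and top views both show the ring bracket, with its ring near top px (337,225) and its crossbar near (325,185). The rack is near (235,168), and the plain bracket is near (408,208). I'll zoom in to measure them.

Run:
```python
import cv2
t=cv2.imread('pics/t1.png');s=cv2.imread('pics/s1.png')
cv2.imwrite('pics/t1a.png',cv2.resize(t[135:245,180:340],None,fx=5,fy=5,interpolation=cv2.INTER_CUBIC))
cv2.imwrite('pics/s1a.png',cv2.resize(s[150:330,160:400],None,fx=3.3,fy=3.3,interpolation=cv2.INTER_CUBIC))
```

```text
(no output)
```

View pics/t1a.png

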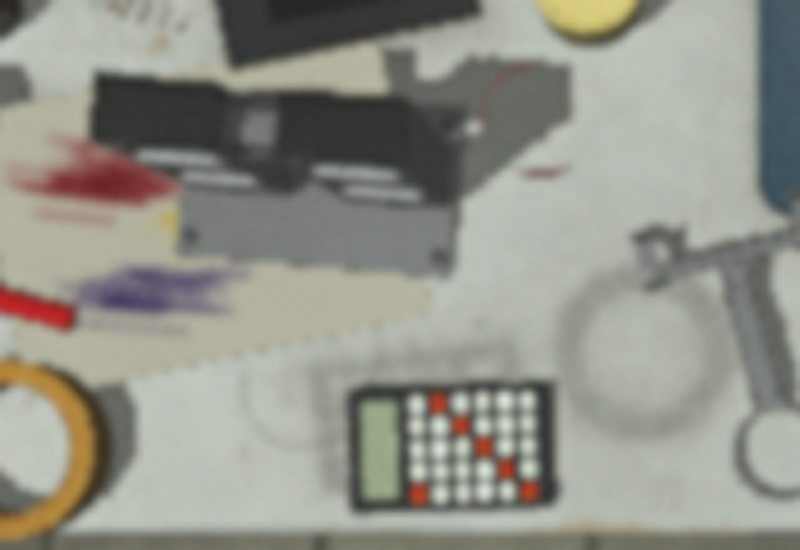

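View pics/s1a.png

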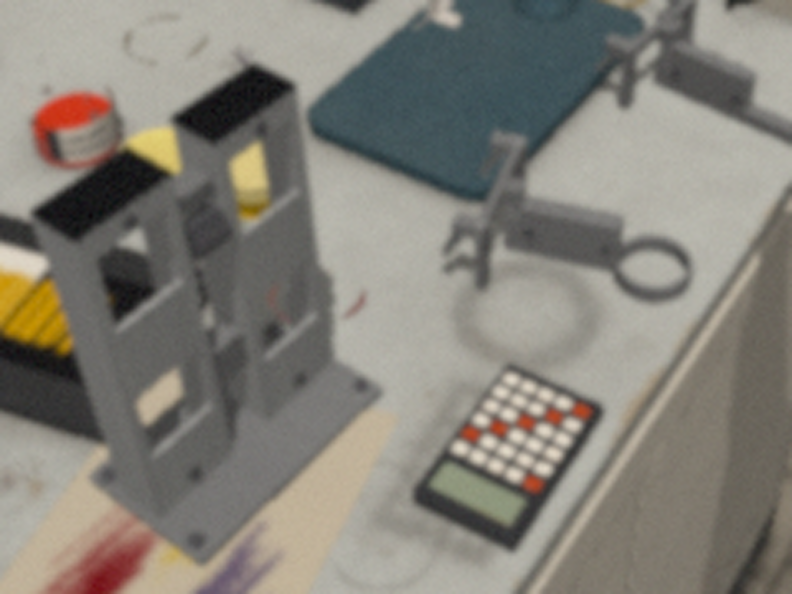

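```bash
cat > h.py <<'E'
import numpy as np, cv2
from station import *
np.set_printoptions(precision=4,suppress=True)
def ray(cam,u,v,m=None):
    m=m or camera_model(cam);K=np.array(m['intrinsics']);T=np.array(m['extrinsics'])
    x=(u-K[0,2])/K[0,0];y=(v-K[1,2])/K[1,1]
    if cam=='wrist':
        r=np.hypot(x,y);d=np.array([np.sin(r)*x/r,np.sin(r)*y/r,np.cos(r)]) if r>1e-9 else np.array([0,0,1.])
    else:
        d=np.array([x,y,1.]);d/=np.linalg.norm(d)
    return T[:3,3],T[:3,:3]@d
def plane(cam,u,v,z,m=None):
    o,d=ray(cam,u,v,m);return o+d*(z-o[2])/d[2]
def tri(*rays):
    A=sum(np.eye(3)-np.outer(d,d) for o,d in rays);b=sum((np.eye(3)-np.outer(d,d))@o for o,d in rays)
    p=np.linalg.solve(A,b);return p,[np.linalg.norm((np.eye(3)-np.outer(d,d))@(p-o)) for o,d in rays]
def proj(cam,p,m=None):
    m=m or camera_model(cam);K=np.array(m['intrinsics']);T=np.array(m['extrinsics'])
    q=T[:3,:3].T@(np.array(p)-T[:3,3])
    if cam=='wrist':
        r=np.hypot(q[0],q[1]);th=np.arctan2(r,q[2]);n=q[:2]/r*th
    else:n=q[:2]/q[2]
    return K[0,0]*n[0]+K[0,2],K[1,1]*n[1]+K[1,2]
E
python3 - <<'E'
from h import *
S=lambda u,v:(160+u/3.3,150+v/3.3)
T=lambda u,v:(180+u/5,135+v/5)
for n,p in [('L front outer',(80,240)),('L front inner',(175,178)),('R front inner',(205,140)),('R front outer',(297,85)),('L back outer',(35,213)),('R back outer',(255,65))]:
    print(n,plane('scene',*S(*p),.239))
for n,p in [('L back outer',(95,75)),('L front outer',(90,140)),('Rbackouter',(410,95)),('R front outer',(460,200))]:
    print(n,plane('top',*T(*p),.239))
print('base plate'); 
for p in [(180,255),(445,275)]: print(plane('top',*T(*p),.006))
for p in [(205,560),(382,390)]: print(plane('scene',*S(*p),.006))
# bracket: ring centre z? arm end
print('ring', plane('top',337,224.5,.023),'arm top ends',plane('top',*T(742,265),.046),plane('top',*T(775,400),.046))
E
```

```text
L front outer [0.5553 0.2517 0.239 ]
L front inner [0.5475 0.1951 0.239 ]
R front inner [0.5546 0.165  0.239 ]
R front outer [0.5434 0.1036 0.239 ]
L back outer [0.5873 0.2497 0.239 ]
R back outer [0.5743 0.1017 0.239 ]
L back outer [0.5879 0.2463 0.239 ]
L front outer [0.5567 0.2483 0.239 ]
Rbackouter [0.578  0.0954 0.239 ]
R front outer [0.5276 0.0713 0.239 ]
base plate
[0.5167 0.2542 0.006 ]
[0.505  0.1016 0.006 ]
[0.5181 0.2575 0.006 ]
[0.5043 0.103  0.006 ]
ring [ 0.4064 -0.0924  0.023 ] arm top ends [ 0.5082 -0.0678  0.046 ] [ 0.4331 -0.086   0.046 ]
```

```bash
cat >> h.py <<'E'
from scipy.spatial.transform import Rotation as R
def down(yaw): # tool z down, tool x at yaw (deg)
    return R.from_euler('z',yaw,degrees=True)*R.from_euler('x',180,degrees=True)
def go(pos,rot):
    s=sense();R0=R.from_quat(s['tool_rot'])
    d=R0.inv().apply(np.array(pos)-s['ee_pos'])/0.5
    w=(R0.inv()*rot).as_rotvec()/(2*np.pi)
    print('slide',d,'ang',w,'rows >=',np.linalg.norm(d)*10,np.linalg.norm(w)*360/8.59)
def st():
    s=sense();R0=R.from_quat(s['tool_rot']);x=R0.apply([1,0,0]);z=R0.apply([0,0,1])
    print('t',s['t'],'p',s['ee_pos'],'yaw',np.degrees(np.arctan2(x[1],x[0])),'z',z,'j',s['joints'],'F',s['contact_force'],'M',s['torque'],'w',s['grip_width'])
E
python3 - <<'E'
from h import *
st(); go([0.45,-0.085,0.34],down(193))
E
```

```text
t 0.1 p [ 0.2263 -0.4736  0.404 ] yaw 25.544853268238768 z [-0.0006  0.0013 -1.    ] j [-1.125   0.1263 -0.0405  1.4054 -0.      1.5708] F [-0.3931  0.1733  1.202 ] M [-0.0371 -0.0139  0.0214] w 0.08538778857493078
slide [ 0.7387 -0.5081  0.1287] ang [-0.     -0.0003 -0.4652] rows >= 9.057844794197594 19.494196794114583
```

>>> jog_arm(
  commands=[
    {"slide":[0,0,0],"angular":[0,0,-0.023]},
    {"slide":[0,0,0],"angular":[0,0,-0.046]},
  ],
  grip=-1,
)

```text
t: 0.3
ee_pos: [0.2263, -0.4735, 0.4034]
tool_rot: [0.932, 0.362, -0.0, -0.001]
contact_force: [-0.3, 0.7, -0.7]
grip_width: 0.0855
```

Run:
```python
from h import *
st(); go([0.45,-0.085,0.34],down(193))
```

```text
t 0.3 p [ 0.2263 -0.4735  0.4034] yaw 42.43621790412955 z [-0.0012  0.0024 -1.    ] j [-1.125   0.1268 -0.0413  1.4054 -0.      1.2759] F [-0.3461  0.682  -0.7051] M [ 0.0488 -0.0314  0.0208] w 0.08550545857460225
slide [ 0.8544 -0.2712  0.1282] ang [ 0.     -0.0006 -0.4182] rows >= 9.05558165261696 17.527794210973642
```

>>> jog_arm(
  commands=[
    {"slide":[0.1,-0.03,0],"angular":[0,0,-0.023]},
    {"slide":[0.19,-0.06,0],"angular":[0,0,-0.047]},
    {"slide":[0.28,-0.09,0],"angular":[0,0,-0.07]},
    {"slide":[0.37,-0.12,0.02],"angular":[0,0,-0.093]},
    {"slide":[0.46,-0.15,0.04],"angular":[0,0,-0.116]},
    {"slide":[0.54,-0.17,0.06],"angular":[0,0,-0.14]},
    {"slide":[0.62,-0.2,0.08],"angular":[0,0,-0.163]},
    {"slide":[0.7,-0.22,0.1],"angular":[0,0,-0.186]},
    {"slide":[0.78,-0.25,0.12],"angular":[0,0,-0.21]},
    {"slide":[0.854,-0.271,0.128],"angular":[0,0,-0.233]},
    {"slide":[0.854,-0.271,0.128],"angular":[0,0,-0.256]},
    {"slide":[0.854,-0.271,0.128],"angular":[0,0,-0.28]},
    {"slide":[0.854,-0.271,0.128],"angular":[0,0,-0.303]},
    {"slide":[0.854,-0.271,0.128],"angular":[0,0,-0.326]},
    {"slide":[0.854,-0.271,0.128],"angular":[0,0,-0.35]},
    {"slide":[0.854,-0.271,0.128],"angular":[0,0,-0.373]},
    {"slide":[0.854,-0.271,0.128],"angular":[0,0,-0.396]},
    {"slide":[0.854,-0.271,0.128],"angular":[0,0,-0.418]},
    {"slide":[0.854,-0.271,0.128],"angular":[0,0,-0.418]},
    {"slide":[0.854,-0.271,0.128],"angular":[0,0,-0.418]},
  ],
)

```text
t: 2.3
ee_pos: [0.4498, -0.0852, 0.3398]
tool_rot: [-0.111, 0.994, 0.001, -0.001]
contact_force: [-0.0, -0.3, -0.3]
grip_width: 0.0852
```

Run:
```python
from h import *
import json
st()
m=camera_model('wrist');cv2.imwrite('pics/w1.png',snapshot('wrist'))
json.dump({k:np.array(v).tolist() for k,v in m.items() if k in('intrinsics','extrinsics')},open('w1.json','w'))
print(np.array(m['extrinsics']))
```

```text
t 2.3 p [ 0.4498 -0.0852  0.3398] yaw -167.27127580494994 z [-0.0017  0.0025 -1.    ] j [-0.1878  0.0087 -0.3078  1.2564  0.0022 -0.4099] F [-0.035  -0.2514 -0.2686] M [-0.0061 -0.027   0.0062] w 0.08519680399978685
[[-0.2208  0.9312  0.2901  0.3745]
 [ 0.9753  0.2097  0.0689 -0.0999]
 [ 0.0033  0.2982 -0.9545  0.3094]
 [ 0.      0.      0.      1.    ]]
```

View pics/w1.png

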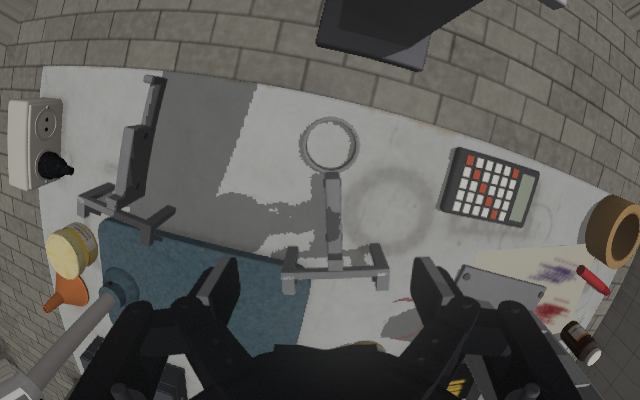

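The wrist view shows the ring at (330,144), the arm running from (332,173) to (335,270), and the claws at (289,285) and (382,282). I'll zoom in.

Run:
```python
import cv2
t=cv2.imread('pics/w1.png')
cv2.imwrite('pics/w1a.png',cv2.resize(t[110:300,265:405],None,fx=3,fy=3,interpolation=cv2.INTER_CUBIC))
```

```text
(no output)
```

View pics/w1a.png

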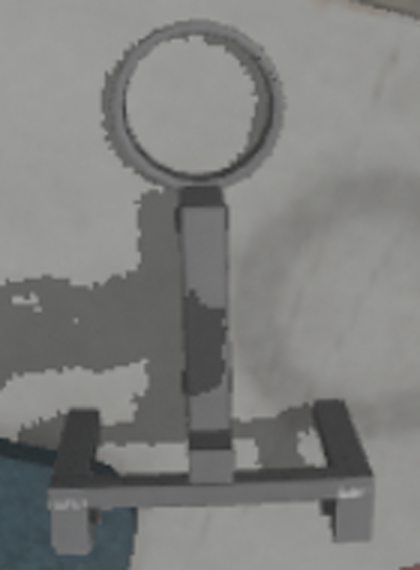

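Run:
```python
from h import *
import json
m=json.load(open('w1.json'))
t=cv2.imread('pics/w1.png');s=cv2.imread('pics/s1.png')
f=lambda u,v:(265+u/3,110+v/3)
print('ring c z.023/.046/.04',[plane('wrist',*f(193,105),z,m)[:2] for z in(0.0,.023,.046)])
for n,p,z in [('arm top rear L',(180,205),.046),('arm top rear R',(226,205),.046),('arm top front L',(190,430),.046),('R',(233,430),.046),('cross L',(48,490),.06),('cross R',(373,478),.06),('tab L bl',(53,553),.06),('tab Lbr',(90,553),.06),('tab R b',(335,542),.06),('tab R b',(373,540),.06),('dark L',(70,408),.06),('dark R',(330,402),.06)]:
    print(n,plane('wrist',*f(*p),z,m)[:2],plane('wrist',*f(*p),.026,m)[:2])
cv2.imwrite('pics/s1b.png',cv2.resize(s[185:250,285:375],None,fx=8,fy=8,interpolation=cv2.INTER_CUBIC))
```

```text
ring c z.023/.046/.04 [array([ 0.4079, -0.0868]), array([ 0.4054, -0.0877]), array([ 0.4029, -0.0887])]
arm top rear L [ 0.4322 -0.0859] [ 0.4366 -0.0848]
arm top rear R [ 0.4292 -0.0728] [ 0.4334 -0.0708]
arm top front L [ 0.5021 -0.0668] [ 0.5118 -0.0643]
R [ 0.4992 -0.0535] [ 0.5087 -0.05  ]
cross L [ 0.5258 -0.1067] [ 0.5464 -0.1077]
cross R [ 0.5    -0.0089] [0.5171 0.0035]
tab L bl [ 0.549  -0.1014] [ 0.5728 -0.1016]
tab Lbr [ 0.546  -0.0897] [ 0.5694 -0.0884]
tab R b [ 0.5252 -0.0138] [ 0.5458 -0.002 ]
tab R b [ 0.5222 -0.0016] [0.5424 0.0118]
dark L [ 0.4962 -0.1049] [ 0.5128 -0.1056]
dark R [ 0.4775 -0.0298] [ 0.4915 -0.0203]
```

View pics/s1b.png

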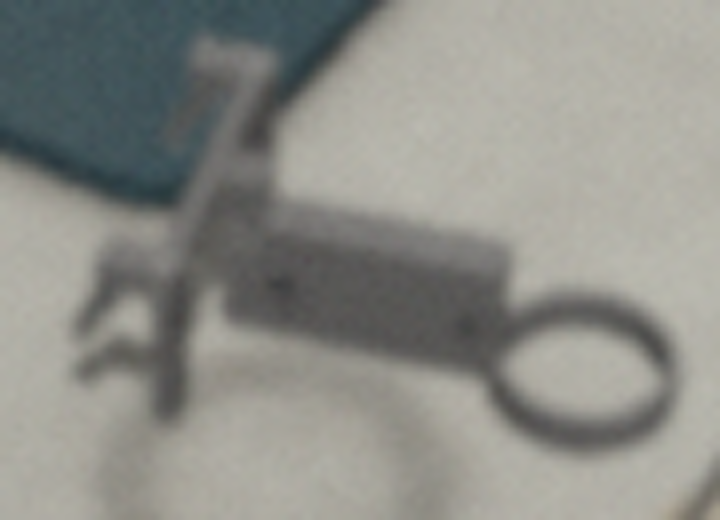

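Run:
```python
from h import *
st(); go([0.457,-0.073,0.24],down(195.2)); go([0.457,-0.073,0.184],down(195.2))
```

```text
t 2.35 p [ 0.4498 -0.0852  0.3399] yaw -167.2424619429705 z [-0.0015  0.0024 -1.    ] j [-0.1878  0.0086 -0.3077  1.2564  0.0021 -0.4104] F [1.4399 0.1032 0.6058] M [ 0.0011 -0.0086 -0.0156] w 0.08507049513385034
slide [-0.0195  0.0201  0.1999] ang [ 0.0004 -0.0001 -0.0068] rows >= 2.018402080337285 0.28498136199256224
slide [-0.0196  0.0198  0.3119] ang [ 0.0004 -0.0001 -0.0068] rows >= 3.1312798804179205 0.28498136199256224
```

>>> jog_arm(
  commands=[
    {"slide":[-0.02,0.02,0.08],"angular":[0,0,-0.007]},
    {"slide":[-0.02,0.02,0.16],"angular":[0,0,-0.007]},
    {"slide":[-0.02,0.02,0.22],"angular":[0,0,-0.007]},
    {"slide":[-0.02,0.02,0.25],"angular":[0,0,-0.007]},
    {"slide":[-0.02,0.02,0.28],"angular":[0,0,-0.007]},
    {"slide":[-0.02,0.02,0.3],"angular":[0,0,-0.007]},
    {"slide":[-0.02,0.02,0.312],"angular":[0,0,-0.007]},
    {"slide":[-0.02,0.02,0.312],"angular":[0,0,-0.007]},
    {"slide":[-0.02,0.02,0.312],"angular":[0,0,-0.007]},
  ],
)

```text
t: 3.25
ee_pos: [0.4574, -0.0729, 0.1845]
tool_rot: [-0.133, 0.991, 0.001, -0.0]
contact_force: [0.4, -0.4, -0.6]
grip_width: 0.0853
```

```bash
python3 - <<'E'
from h import *
st()
E
python3 snap.py wrist:w2
```

```text
t 3.25 p [ 0.4574 -0.0729  0.1845] yaw -164.74726768130606 z [-0.0008  0.0023 -1.    ] j [-0.1587  0.1126 -0.5548  0.9046  0.0022 -0.4249] F [ 0.369  -0.4271 -0.6408] M [0.0017 0.0693 0.0569] w 0.08526469029830551
```

View pics/w2.png

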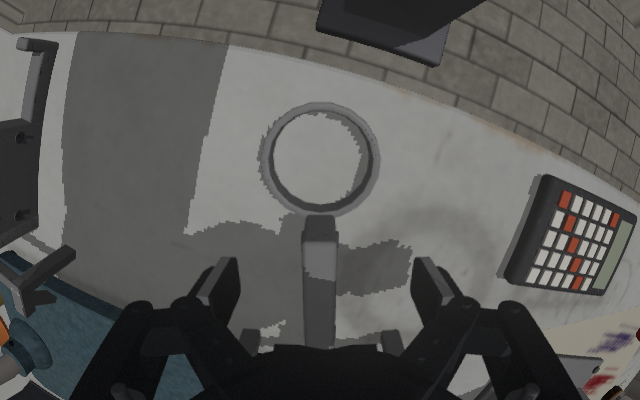

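The arm (column 319) sits midway between the pads (mid 325), with nothing in the way of closing. Closing now.

>>> jog_arm(
  commands=[
    {"slide":[0,0,0],"angular":[0,0,0]},
    {"slide":[0,0,0],"angular":[0,0,0]},
    {"slide":[0,0,0],"angular":[0,0,0]},
    {"slide":[0,0,0],"angular":[0,0,0]},
    {"slide":[0,0,0],"angular":[0,0,0]},
    {"slide":[0,0,0],"angular":[0,0,0]},
    {"slide":[0,0,0],"angular":[0,0,0]},
    {"slide":[0,0,0],"angular":[0,0,0]},
    {"slide":[0,0,0],"angular":[0,0,0]},
    {"slide":[0,0,0],"angular":[0,0,0]},
  ],
  grip=1,
  grip_force=80,
)

```text
t: 4.3
ee_pos: [0.4577, -0.073, 0.185]
tool_rot: [-0.133, 0.991, 0.001, 0.0]
contact_force: [0.0, -0.5, 5.3]
grip_width: 0.0132
```

Run:
```python
from h import *
st();go([0.457,-0.073,0.40],down(195.2))
```

```text
t 4.3 p [ 0.4577 -0.073   0.185 ] yaw -164.74799388217855 z [ 0.0003  0.0017 -1.    ] j [-0.1587  0.112  -0.5541  0.9046  0.0018 -0.4249] F [ 0.0044 -0.4674  5.3044] M [-0.3917  0.0491 -0.0023] w 0.013191341271597821
slide [ 0.001   0.0012 -0.43  ] ang [0.0003 0.0001 0.0001] rows >= 4.300310870398951 0.013306954464523468
```

Run:
```python
from h import *
go([0.457,-0.073,0.335],down(195.2));go([0.43,0.187,0.335],down(175.4))
```

```text
slide [ 0.0011  0.001  -0.3   ] ang [0.0003 0.0001 0.0001] rows >= 3.000321338159777 0.013306954464523468
slide [-0.0836  0.5168 -0.2991] ang [0.0003 0.0001 0.0551] rows >= 6.029839984409916 2.31109419964472
```

>>> jog_arm(
  commands=[
    {"slide":[0,0,-0.03],"angular":[0,0,0]},
    {"slide":[0,0,-0.08],"angular":[0,0,0]},
    {"slide":[0,0,-0.14],"angular":[0,0,0]},
    {"slide":[0,0,-0.2],"angular":[0,0,0]},
    {"slide":[0,0,-0.26],"angular":[0,0,0]},
    {"slide":[0,0,-0.3],"angular":[0,0,0]},
    {"slide":[0,0,-0.3],"angular":[0,0,0]},
  ],
)

```text
t: 5.0
ee_pos: [0.4582, -0.0733, 0.3368]
tool_rot: [-0.133, 0.991, 0.001, 0.002]
contact_force: [0.7, 0.1, -2.4]
grip_width: 0.0132
```

```bash
python3 - <<'E'
from h import *
st();go([0.43,0.187,0.335],down(175.4))
E
python3 snap.py wrist:w3 scene:s3
```

```text
t 5.0 p [ 0.4582 -0.0733  0.3368] yaw -164.7401819783608 z [ 0.0035  0.0017 -1.    ] j [-0.1592  0.0184 -0.3046  1.2446  0.0023 -0.4256] F [ 0.668   0.1474 -2.4239] M [-0.0421 -0.0108 -0.0396] w 0.013230038690677702
slide [-0.0826  0.5171  0.0043] ang [0.0002 0.0006 0.0552] rows >= 5.236467245758163 2.3121269695219824
```

View pics/w3.png

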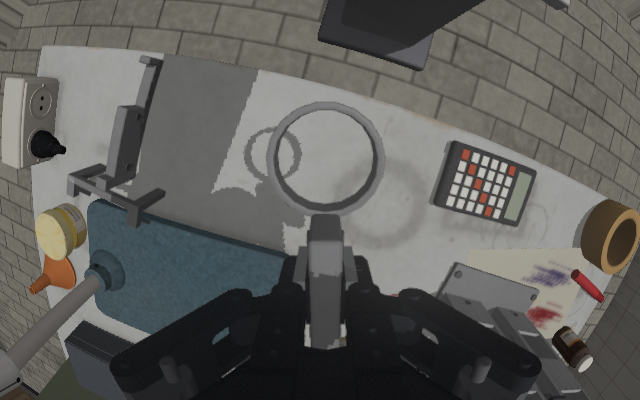

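View pics/s3.png

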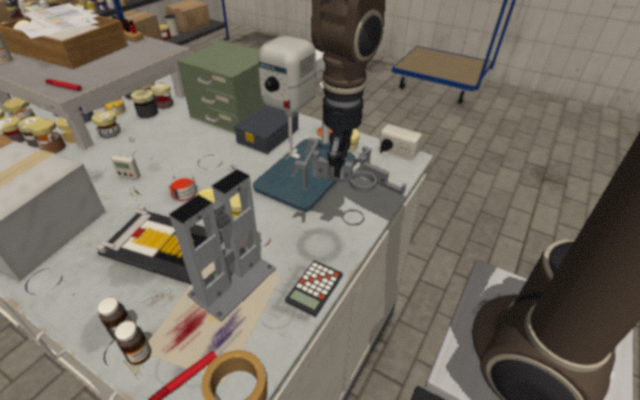

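The bracket is held level and lifted. In the wrist view the ring is at (326,157) and the arm is between the pads. The plain bracket hasn't moved. Next I'll move to a standoff in front of the rack.

>>> jog_arm(
  commands=[
    {"slide":[-0.02,0.05,0],"angular":[0,0,0.005]},
    {"slide":[-0.02,0.11,0],"angular":[0,0,0.012]},
    {"slide":[-0.03,0.17,0],"angular":[0,0,0.02]},
    {"slide":[-0.04,0.23,0],"angular":[0,0,0.026]},
    {"slide":[-0.05,0.29,0],"angular":[0,0,0.032]},
    {"slide":[-0.06,0.35,0.002],"angular":[0,0,0.038]},
    {"slide":[-0.07,0.41,0.003],"angular":[0,0,0.044]},
    {"slide":[-0.08,0.46,0.004],"angular":[0,0,0.05]},
    {"slide":[-0.083,0.5,0.004],"angular":[0,0,0.055]},
    {"slide":[-0.083,0.517,0.004],"angular":[0,0,0.055]},
    {"slide":[-0.083,0.517,0.004],"angular":[0,0,0.055]},
    {"slide":[-0.083,0.517,0.004],"angular":[0,0,0.055]},
  ],
)

```text
t: 6.3
ee_pos: [0.4292, 0.1866, 0.3314]
tool_rot: [0.039, 0.999, 0.001, -0.001]
contact_force: [-0.4, 0.3, -3.1]
grip_width: 0.013
```

Run:
```python
from h import *
st()
import json
m=camera_model('wrist');cv2.imwrite('pics/w4.png',snapshot('wrist'))
json.dump({k:np.array(v).tolist() for k,v in m.items() if k in('intrinsics','extrinsics')},open('w4.json','w'))
s=snapshot('scene');cv2.imwrite('pics/s4.png',s);cv2.imwrite('pics/s4a.png',cv2.resize(s[100:325,150:390],None,fx=3.3,fy=3.3,interpolation=cv2.INTER_CUBIC)[:600])
t=snapshot('top');cv2.imwrite('pics/t4a.png',cv2.resize(t[115:235,180:340],None,fx=5,fy=5,interpolation=cv2.INTER_CUBIC))
```

```text
t 6.3 p [0.4292 0.1866 0.3314] yaw 175.48561281800087 z [-0.0026  0.0012 -1.    ] j [ 0.4096  0.0302 -0.3044  1.2381  0.0021  0.4884] F [-0.3517  0.2612 -3.1057] M [-0.0455  0.0221  0.105 ] w 0.013027904330307337
```

View pics/s4a.png

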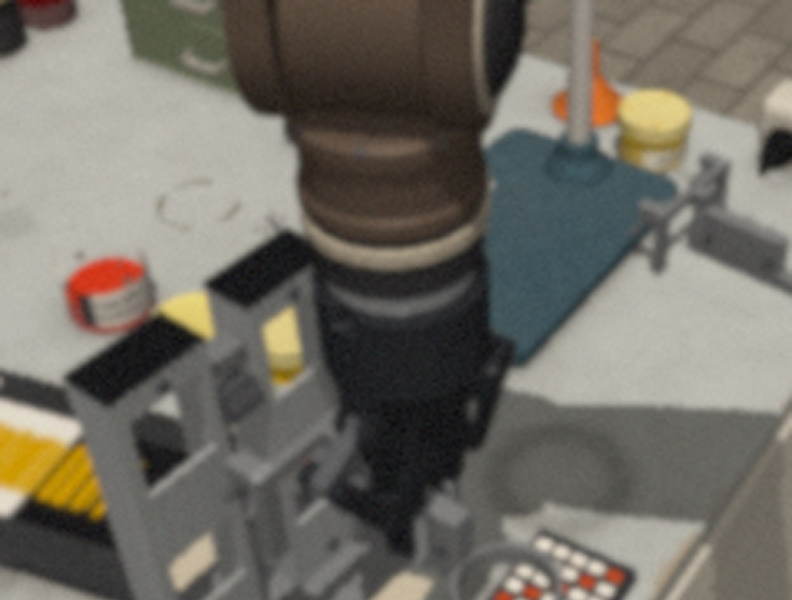

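View pics/t4a.png

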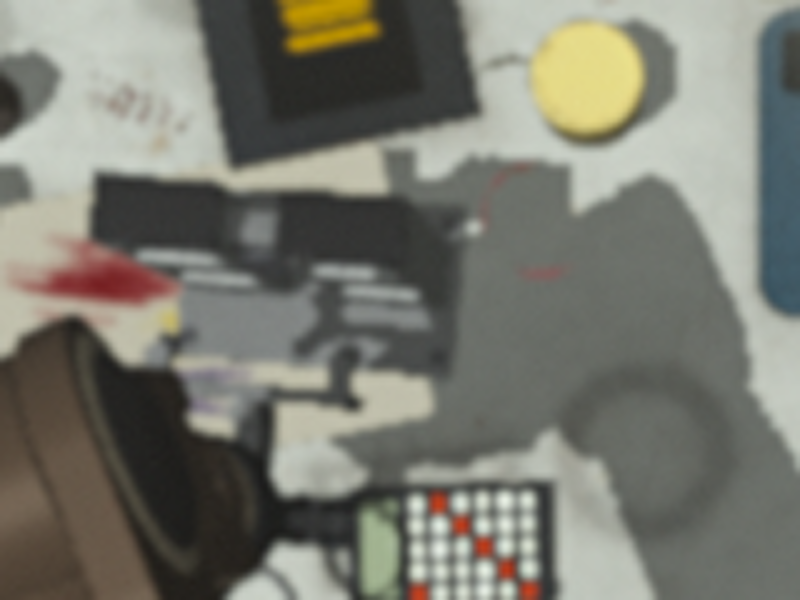

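View pics/w4.png

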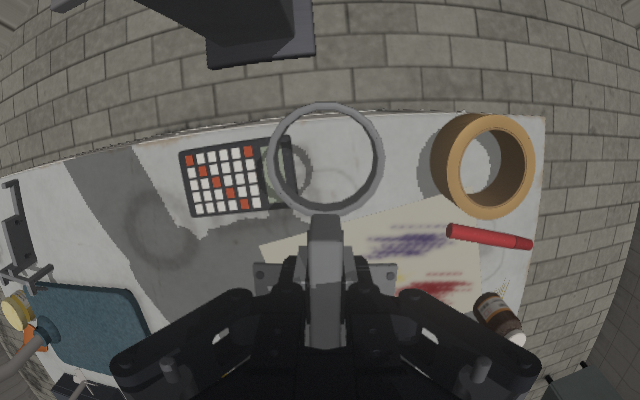

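Run:
```python
from h import *
import json
m4=json.load(open('w4.json'))
for p in [(253,263),(397,263)]: print('plate front', plane('wrist',*p,.006,m4))
o=np.array([.55,.177,0]);th=np.radians(-4.6)
def rk(x,y,z): return o+np.array([np.cos(th)*x-np.sin(th)*y,np.sin(th)*x+np.cos(th)*y,z])
s=sense();yaw=np.radians(175.49-180);g=s['ee_pos']-[0,0,.162]
def bk(x,y,z): return g+np.array([np.cos(yaw)*x-np.sin(yaw)*y,np.sin(yaw)*x+np.cos(yaw)*y,z])
f=lambda p:((p[0]-150)*3.3,(p[1]-100)*3.3)
ga=np.linalg.inv(np.array([[np.cos(th),-np.sin(th)],[np.sin(th),np.cos(th)]]))@(g-o)[:2]
print('grip in rack',ga,g[2])
img=cv2.imread('pics/s4a.png')
P={'rack':[rk(0,y,z) for y in(22+0,68,-22,-68) for z in(166,220)] }
for y in(22,68,-22,-68):
  for z in(166,220):
    c=f(proj('scene',rk(0,y/1e3,z/1e3)));cv2.circle(img,(int(c[0]),int(c[1])),3,(0,0,255),-1)
for y in(75,-75):
    c=f(proj('scene',rk(0,y/1e3,.239)));cv2.circle(img,(int(c[0]),int(c[1])),3,(0,255,0),-1)
for y in(45,-45):
  for dx,dz in((81,37),(65,37),(81,27),(61,37),(79,3)):
    c=f(proj('scene',bk(dx/1e3,y/1e3,dz/1e3)));cv2.circle(img,(int(c[0]),int(c[1])),3,(255,0,255),-1)
c=f(proj('scene',bk(-.052,0,0)));cv2.circle(img,(int(c[0]),int(c[1])),3,(255,0,255),-1)
cv2.imwrite('pics/s4b.png',img)
```

```text
plate front [0.5055 0.1041 0.006 ]
plate front [0.518  0.2615 0.006 ]
grip in rack [-0.1208 -0.0004] 0.17014804156580718
```

View pics/s4b.png

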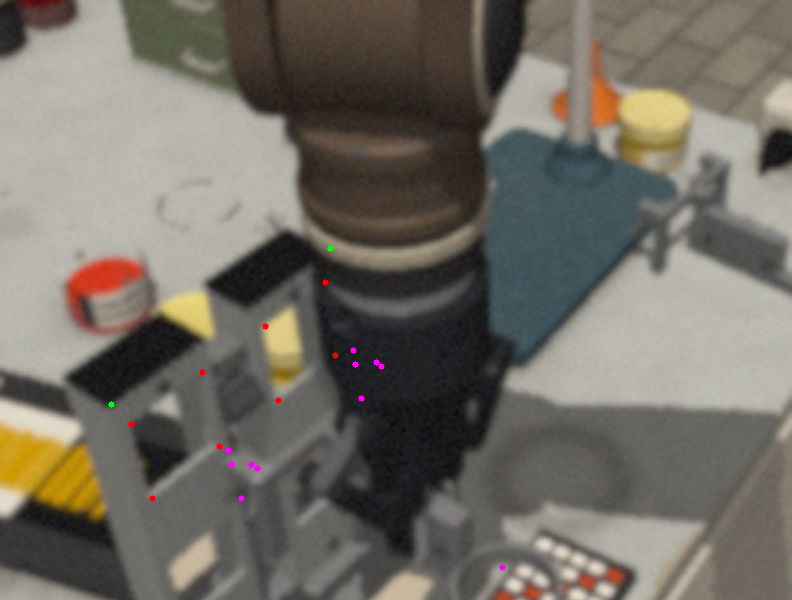

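Run:
```python
from h import *
s=cv2.imread('pics/s1.png')
img=cv2.resize(s[165:265,165:260],None,fx=6,fy=6,interpolation=cv2.INTER_LINEAR)
cv2.imwrite('pics/s1c.png',img)
```

```text
(no output)
```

View pics/s1c.png

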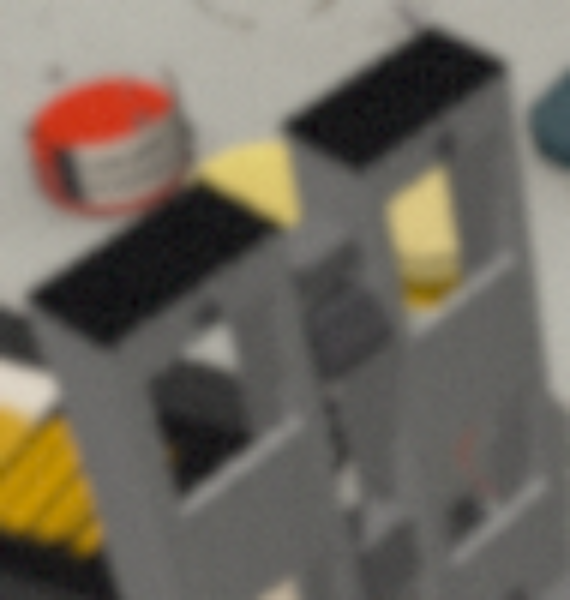

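Run:
```python
from h import *
o=np.array([.55,.177]);th=np.radians(-4.6);c,s=np.cos(th),np.sin(th)
def inr(p): d=p[:2]-o; return np.array([c*d[0]+s*d[1],-s*d[0]+c*d[1]])
for n,p,z in [('LO',(108,345),.239),('LI',(275,228),.239),('RI',(360,168),.239),('RO',(503,72),.239),('Lslot',(180,512),.166),('Lslot',(300,422),.166),('Rslot',(412,330),.166),('Rslot',(513,256),.166),('lowR',(455,558),.06),('lowR',(545,485),.06)]:
    q=plane('scene',165+p[0]/6,165+p[1]/6,z);print(n,q,inr(q))
T=lambda u,v:(180+u/5,135+v/5)
for p,z in [((137,155),.166),((217,160),.166),((312,170),.166),((398,178),.166),((92,140),.239)]:
    q=plane('top',*T(*p),z);print('top',q,inr(q))
```

```text
LO [0.5573 0.2523 0.239 ] [0.0013 0.0757]
LI [0.5522 0.1953 0.239 ] [0.0007 0.0184]
RI [0.5494 0.1635 0.239 ] [ 0.0005 -0.0135]
RO [0.5429 0.1076 0.239 ] [-0.0015 -0.0698]
Lslot [0.5587 0.2446 0.166 ] [0.0033 0.068 ]
Lslot [0.5539 0.2004 0.166 ] [0.002  0.0236]
Rslot [0.5514 0.1532 0.166 ] [ 0.0033 -0.0236]
Rslot [0.5463 0.1104 0.166 ] [ 0.0016 -0.0667]
lowR [0.5507 0.1528 0.06  ] [ 0.0027 -0.024 ]
lowR [0.5454 0.1109 0.06  ] [ 0.0007 -0.0662]
top [0.5573 0.2426 0.166 ] [0.002 0.066]
top [0.5547 0.2018 0.166 ] [0.0027 0.0251]
top [0.5495 0.1534 0.166 ] [ 0.0014 -0.0235]
top [0.5453 0.1097 0.166 ] [ 0.0008 -0.0675]
top [0.5567 0.2474 0.239 ] [0.001  0.0707]
```

Run:
```python
from h import *
st();go([.4853,.1833,.336],down(175.2))
```

```text
t 6.45 p [0.4296 0.1863 0.3321] yaw 175.3930535604563 z [-0.0013  0.0019 -1.    ] j [ 0.4086  0.0296 -0.3034  1.2383  0.0023  0.489 ] F [-0.0466  0.5558 -2.8786] M [ 0.0335  0.1184 -0.0199] w 0.013187402322306679
slide [-0.1115  0.003  -0.0079] ang [ 0.0003 -0.0002  0.0005] rows >= 1.1185851891546932 0.027369278942054175
```

>>> jog_arm(
  commands=[
    {"slide":[0,0,-0.008],"angular":[0,0,0]},
    {"slide":[-0.02,0.001,-0.008],"angular":[0,0,0]},
    {"slide":[-0.04,0.002,-0.008],"angular":[0,0,0]},
    {"slide":[-0.055,0.002,-0.008],"angular":[0,0,0]},
    {"slide":[-0.07,0.003,-0.008],"angular":[0,0,0]},
    {"slide":[-0.08,0.003,-0.008],"angular":[0,0,0]},
    {"slide":[-0.09,0.003,-0.008],"angular":[0,0,0]},
    {"slide":[-0.1,0.003,-0.008],"angular":[0,0,0]},
    {"slide":[-0.106,0.003,-0.008],"angular":[0,0,0]},
    {"slide":[-0.11,0.003,-0.008],"angular":[0,0,0]},
    {"slide":[-0.11,0.003,-0.008],"angular":[0,0,0]},
  ],
)

```text
t: 7.55
ee_pos: [0.4846, 0.1834, 0.3361]
tool_rot: [0.04, 0.999, 0.001, -0.001]
contact_force: [-0.6, -0.3, -2.3]
grip_width: 0.0129
```

Run:
```python
from h import *
st()
s=snapshot('scene');cv2.imwrite('pics/s5a.png',cv2.resize(s[150:300,160:340],None,fx=4,fy=4,interpolation=cv2.INTER_CUBIC))
```

```text
t 7.55 p [0.4846 0.1834 0.3361] yaw 175.39205763426548 z [-0.0013  0.002  -1.    ] j [ 0.3612  0.1218 -0.1943  1.2552  0.0023  0.4416] F [-0.6053 -0.272  -2.2573] M [-0.0322  0.0727 -0.0444] w 0.012891533514231081
```

View pics/s5a.png

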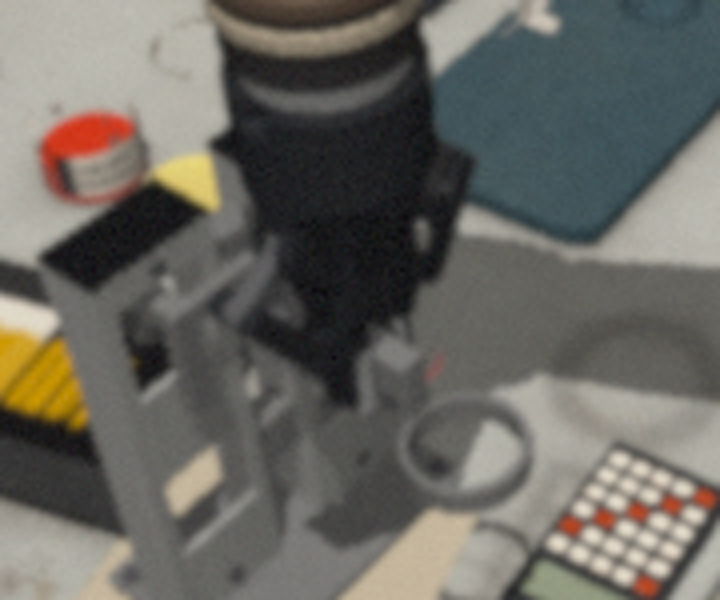

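The claws are in the slots and the force is near zero. Lowering now.

>>> jog_arm(
  commands=[
    {"slide":[0,0,0.008],"angular":[0,0,0]},
    {"slide":[0,0,0.016],"angular":[0,0,0]},
    {"slide":[0,0,0.024],"angular":[0,0,0]},
    {"slide":[0,0,0.03],"angular":[0,0,0]},
    {"slide":[0,0,0.036],"angular":[0,0,0]},
    {"slide":[0,0,0.042],"angular":[0,0,0]},
    {"slide":[0,0,0.048],"angular":[0,0,0]},
    {"slide":[0,0,0.052],"angular":[0,0,0]},
    {"slide":[0,0,0.056],"angular":[0,0,0]},
    {"slide":[0,0,0.056],"angular":[0,0,0]},
  ],
)

```text
t: 8.6
ee_pos: [0.4844, 0.1834, 0.3078]
tool_rot: [0.04, 0.999, 0.001, -0.001]
contact_force: [-1.1, 0.5, -2.5]
grip_width: 0.0131
```

Run:
```python
from h import *
st()
```

```text
t 8.6 p [0.4844 0.1834 0.3078] yaw 175.39573080188202 z [-0.0018  0.0018 -1.    ] j [ 0.3614  0.1307 -0.2467  1.1944  0.0023  0.4417] F [-1.1337  0.5281 -2.4605] M [-0.0185  0.3243  0.0457] w 0.013127670858525778
```

>>> jog_arm(
  commands=[
    {"slide":[0,0,0.003],"angular":[0,0,0]},
    {"slide":[0,0,0.006],"angular":[0,0,0]},
    {"slide":[0,0,0.009],"angular":[0,0,0]},
    {"slide":[0,0,0.011],"angular":[0,0,0]},
    {"slide":[0,0,0.013],"angular":[0,0,0]},
    {"slide":[0,0,0.015],"angular":[0,0,0]},
    {"slide":[0,0,0.015],"angular":[0,0,0]},
  ],
)

```text
t: 9.3
ee_pos: [0.4856, 0.1836, 0.3016]
tool_rot: [0.04, 0.999, 0.001, 0.002]
contact_force: [4.0, -0.6, 4.9]
grip_width: 0.0131
```

Run:
```python
from h import *
st()
s=snapshot('scene');cv2.imwrite('pics/s6a.png',cv2.resize(s[150:300,160:340],None,fx=4,fy=4,interpolation=cv2.INTER_CUBIC))
t=snapshot('top');cv2.imwrite('pics/t6a.png',cv2.resize(t[115:235,180:340],None,fx=5,fy=5,interpolation=cv2.INTER_CUBIC))
```

```text
t 9.3 p [0.4856 0.1836 0.3016] yaw 175.37746511896975 z [ 0.0032  0.0025 -1.    ] j [ 0.3611  0.133  -0.2578  1.1761  0.0012  0.4418] F [ 4.0375 -0.6021  4.8908] M [-0.0088 -1.2301 -0.0688] w 0.01314655152365967
```

View pics/s6a.png

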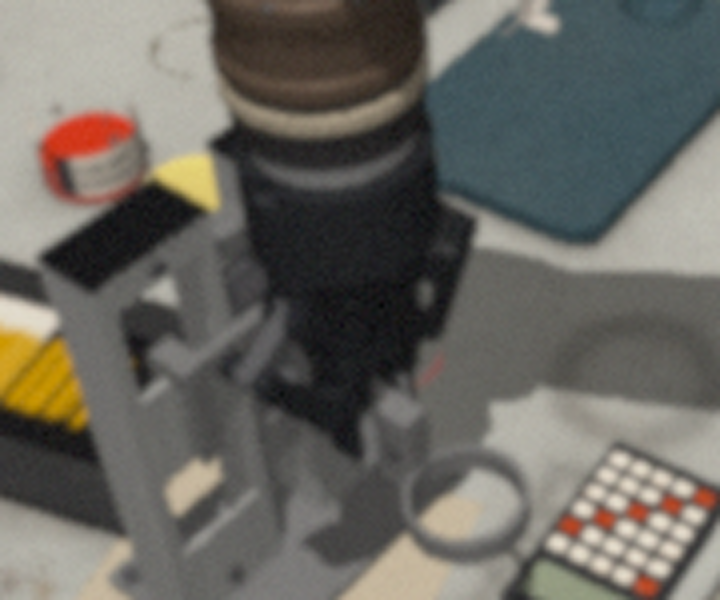

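>>> jog_arm(
  commands=[
    {"slide":[0,0,0.004],"angular":[0,0,0]},
    {"slide":[0,0,0.008],"angular":[0,0,0]},
    {"slide":[0,0,0.008],"angular":[0,0,0]},
  ],
)

```text
t: 9.7
ee_pos: [0.4864, 0.1836, 0.2986]
tool_rot: [0.041, 0.999, 0.001, 0.003]
contact_force: [3.9, -1.0, 7.9]
grip_width: 0.0133
```

Run:
```python
from h import *
st()
```

```text
t 9.7 p [0.4864 0.1836 0.2986] yaw 175.3532158203558 z [ 0.0063  0.0026 -1.    ] j [ 0.3609  0.134  -0.2633  1.1666  0.0002  0.442 ] F [ 3.8939 -1.0041  7.8914] M [-0.2613 -1.198  -0.23  ] w 0.013275220481143681
```

View pics/t6a.png

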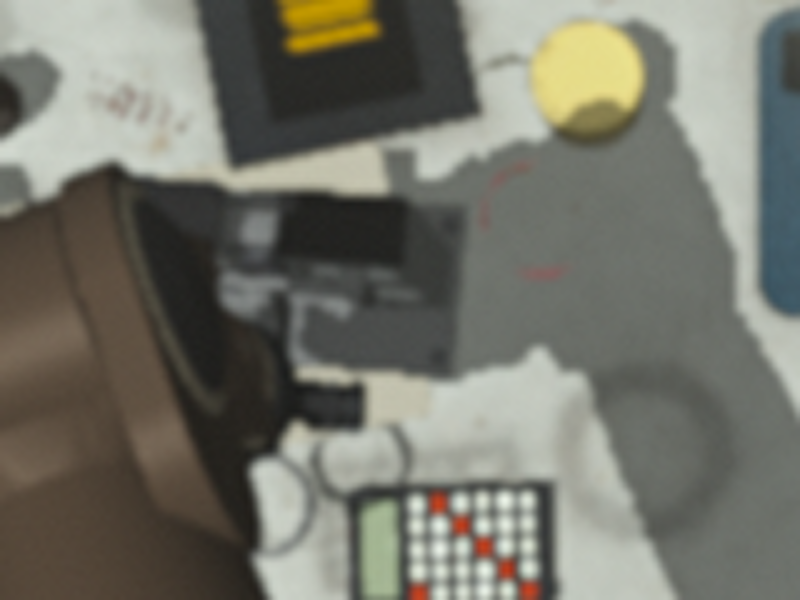

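Run:
```python
from h import *
s=snapshot('scene');cv2.imwrite('pics/s7a.png',cv2.resize(s[205:280,170:260],None,fx=8,fy=8,interpolation=cv2.INTER_CUBIC))
cv2.imwrite('pics/w7.png',snapshot('wrist'))
st()
g=np.array([.551,.1775,0]);th=np.radians(-5)
def rk(x,y,z): return g+np.array([np.cos(th)*x-np.sin(th)*y,np.sin(th)*x+np.cos(th)*y,z])
for n,p in dict(cross_top_L=(-.004,.045,.176),cross_top_R=(-.004,-.045,.176),slotL=(0,.068,.166),slotLi=(0,.022,.166),tongue_tip=(.016,.045,.176),catch_under=(-.005,.012,.178)).items():
    q=proj('scene',rk(*p));print(n,(q[0]-170)*8,(q[1]-205)*8)
```

```text
t 9.8 p [0.4864 0.1836 0.2987] yaw 175.35928174181655 z [ 0.0063  0.0026 -1.    ] j [ 0.361   0.134  -0.2633  1.1666  0.0002  0.442 ] F [ 3.6164 -1.1048  8.0536] M [-0.2728 -1.2226 -0.2302] w 0.012901866575905323
cross_top_L 291.38991073891975 279.95264345407463
cross_top_R 588.8835177811943 50.13924321681179
slotL 203.89055007595425 368.12163688741816
slotLi 366.4503558081451 241.72297034342705
tongue_tip 228.21736901124905 239.1225612900821
catch_under 407.69990207944784 187.01348171802465
```

View pics/s7a.png

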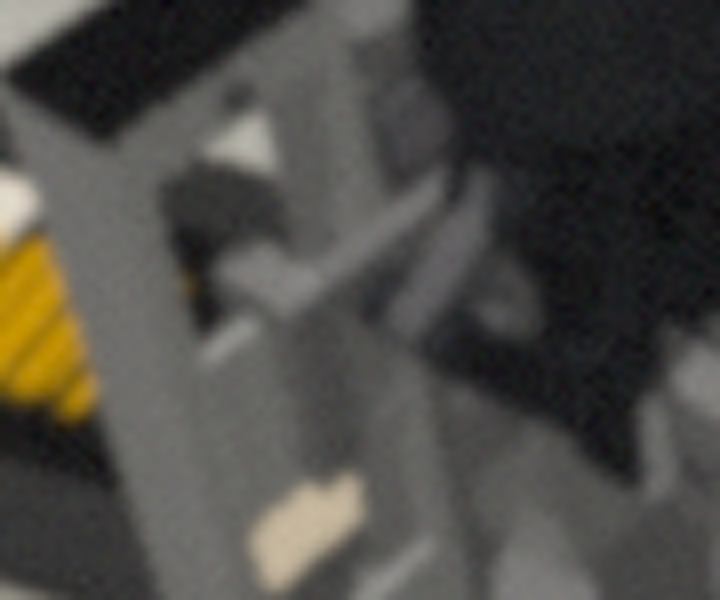

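View pics/w7.png

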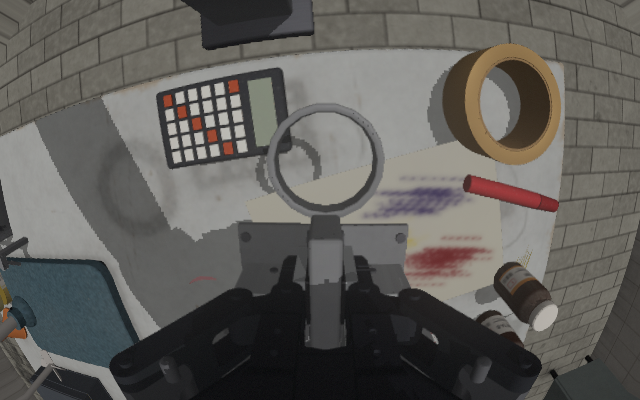

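>>> jog_arm(
  commands=[
    {"slide":[0,0,0.004],"angular":[0,0,0]},
    {"slide":[0,0,0.008],"angular":[0,0,0]},
    {"slide":[0,0,0.008],"angular":[0,0,0]},
  ],
)

```text
t: 10.1
ee_pos: [0.4863, 0.1837, 0.2971]
tool_rot: [0.041, 0.999, 0.002, 0.004]
contact_force: [-5.1, -2.4, 18.0]
grip_width: 0.0134
```

Run:
```python
from h import *
st()
s=snapshot('scene');cv2.imwrite('pics/s8a.png',cv2.resize(s[205:280,170:260],None,fx=8,fy=8,interpolation=cv2.INTER_CUBIC))
```

```text
t 10.1 p [0.4863 0.1837 0.2971] yaw 175.33688909969445 z [ 0.0091  0.0033 -1.    ] j [ 0.3611  0.1332 -0.2678  1.1601 -0.0001  0.4425] F [-5.1199 -2.3731 18.0074] M [-0.5229  0.0574 -0.3047] w 0.013375232315332324
```

View pics/s8a.png

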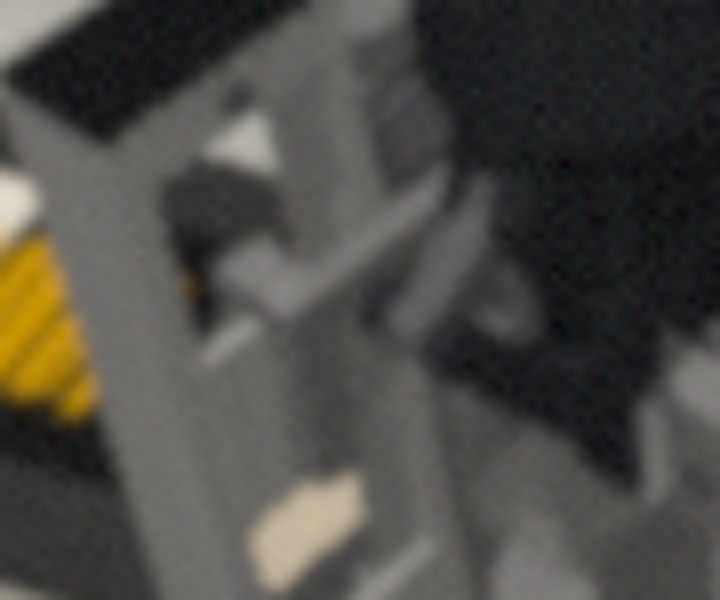

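The force is now solid (18 N) and the claws no longer move. I'll lift gently to see whether the catch holds.

>>> jog_arm(
  commands=[
    {"slide":[0,0,-0.004],"angular":[0,0,0]},
    {"slide":[0,0,-0.006],"angular":[0,0,0]},
    {"slide":[0,0,-0.006],"angular":[0,0,0]},
  ],
)

```text
t: 10.45
ee_pos: [0.4859, 0.1836, 0.2992]
tool_rot: [0.041, 0.999, 0.002, 0.003]
contact_force: [0.7, -0.2, -2.0]
grip_width: 0.0134
```

>>> jog_arm(
  commands=[
    {"slide":[0,0,-0.003],"angular":[0,0,0]},
    {"slide":[0,0,-0.006],"angular":[0,0,0]},
    {"slide":[0,0,-0.006],"angular":[0,0,0]},
  ],
)

```text
t: 10.75
ee_pos: [0.4856, 0.1835, 0.3009]
tool_rot: [0.041, 0.999, 0.001, 0.002]
contact_force: [1.9, 0.1, -9.0]
grip_width: 0.0131
```

Run:
```python
from h import *
st()
```

```text
t 10.75 p [0.4856 0.1835 0.3009] yaw 175.3516815138557 z [ 0.0045  0.0023 -1.    ] j [ 0.3611  0.1326 -0.26    1.1732  0.0005  0.4423] F [ 1.9271  0.0772 -9.0276] M [ 0.1147 -0.0056 -0.0347] w 0.013082494464836955
```

>>> jog_arm(
  commands=[
    {"slide":[0,0,-0.005],"angular":[0,0,0]},
    {"slide":[0,0,-0.005],"angular":[0,0,0]},
  ],
)

```text
t: 10.95
ee_pos: [0.4855, 0.1835, 0.3019]
tool_rot: [0.041, 0.999, 0.001, 0.001]
contact_force: [6.2, 2.0, -15.1]
grip_width: 0.0128
```

Run:
```python
from h import *
st();go([.4860,.1836,.298],down(175.35))
s=snapshot('scene');cv2.imwrite('pics/s9a.png',cv2.resize(s[205:280,170:260],None,fx=8,fy=8,interpolation=cv2.INTER_CUBIC))
```

```text
t 10.95 p [0.4855 0.1835 0.3019] yaw 175.35054581955112 z [ 0.0022  0.0018 -1.    ] j [ 0.3612  0.1332 -0.2569  1.178   0.0009  0.4423] F [  6.1996   1.9662 -15.0578] M [ 0.3172 -0.207  -0.0173] w 0.012796786747000159
slide [-0.001   0.0003  0.0079] ang [0.0003 0.0003 0.    ] rows >= 0.07960805596423845 0.01897660058862489
```

View pics/s9a.png

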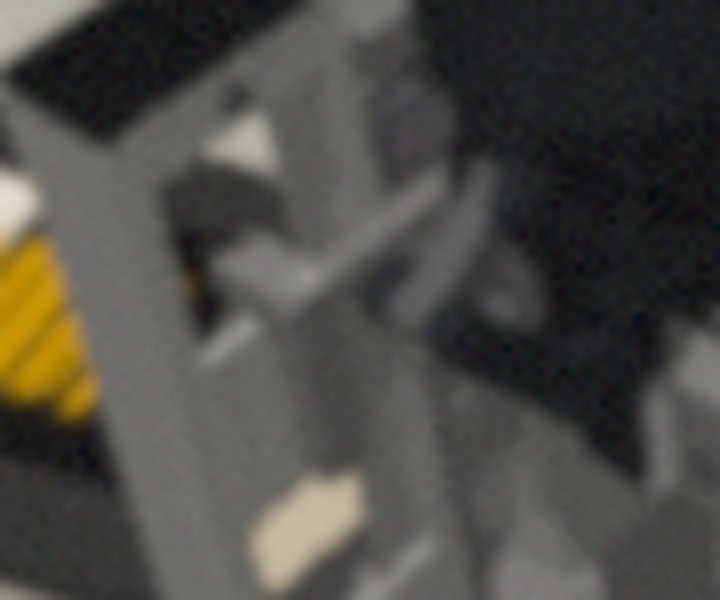

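The lift is blocked: 15 N down, and the crossbar stays put. The catch is over it. I'll press it home again and then release.

>>> jog_arm(
  commands=[
    {"slide":[-0.001,0,0.004],"angular":[0,0,0]},
    {"slide":[-0.001,0,0.008],"angular":[0,0,0]},
    {"slide":[-0.001,0,0.009],"angular":[0,0,0]},
    {"slide":[-0.001,0,0.009],"angular":[0,0,0]},
  ],
)

```text
t: 11.4
ee_pos: [0.4865, 0.1835, 0.2985]
tool_rot: [0.041, 0.999, 0.001, 0.002]
contact_force: [3.5, 0.1, 1.5]
grip_width: 0.0129
```

Run:
```python
from h import *
st()
```

```text
t 11.4 p [0.4865 0.1835 0.2985] yaw 175.33519454818918 z [ 0.0049  0.0024 -1.    ] j [ 0.3606  0.135  -0.2625  1.1679  0.0005  0.442 ] F [3.4643 0.1191 1.5389] M [ 0.0643 -0.8661 -0.1577] w 0.012922943365142653
```

>>> jog_arm(
  commands=[
    {"slide":[0,0,0],"angular":[0,0,0]},
    {"slide":[0,0,0],"angular":[0,0,0]},
    {"slide":[0,0,0],"angular":[0,0,0]},
    {"slide":[0,0,0],"angular":[0,0,0]},
    {"slide":[0,0,0],"angular":[0,0,0]},
    {"slide":[0,0,0],"angular":[0,0,0]},
    {"slide":[0,0,0],"angular":[0,0,0]},
    {"slide":[0,0,0],"angular":[0,0,0]},
  ],
  grip=-1,
)

```text
t: 12.2
ee_pos: [0.4865, 0.1835, 0.2985]
tool_rot: [0.041, 0.999, 0.001, 0.002]
contact_force: [-0.4, 0.6, -0.2]
grip_width: 0.0855
```

Run:
```python
from h import *
st()
cv2.imwrite('pics/w10.png',snapshot('wrist'))
```

```text
t 12.2 p [0.4865 0.1835 0.2985] yaw 175.3366186924924 z [ 0.0048  0.0023 -1.    ] j [ 0.3606  0.1351 -0.2625  1.168   0.0005  0.442 ] F [-0.4007  0.6252 -0.1905] M [-0.0088 -0.0445  0.0383] w 0.08550393358950312
```

View pics/w10.png

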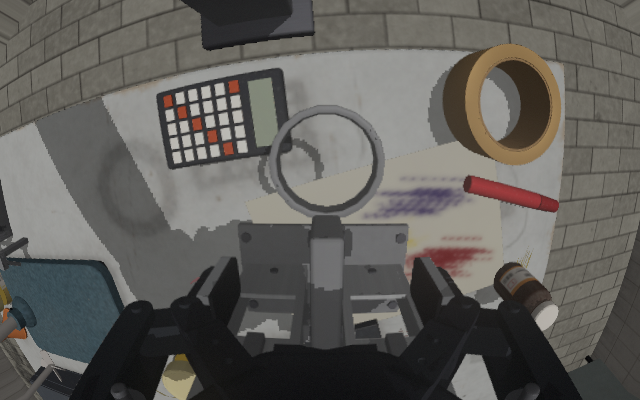

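The gripper is open, the wrist forces are near zero, and the bracket stays put with the ring at (327,160). Next I'll retract straight up and then back.

>>> jog_arm(
  commands=[
    {"slide":[0,0,-0.02],"angular":[0,0,0]},
    {"slide":[0,0,-0.06],"angular":[0,0,0]},
    {"slide":[0,0,-0.12],"angular":[0,0,0]},
    {"slide":[0,0,-0.18],"angular":[0,0,0]},
    {"slide":[0,0,-0.24],"angular":[0,0,0]},
    {"slide":[0.1,0,-0.26],"angular":[0,0,0]},
    {"slide":[0.17,0.05,-0.26],"angular":[0,0,0]},
    {"slide":[0.24,0.0,-0.26],"angular":[0,0,0]},
    {"slide":[0.3,0,-0.26],"angular":[0,0,0]},
    {"slide":[0.35,0,-0.26],"angular":[0,0,0]},
    {"slide":[0.35,0,-0.26],"angular":[0,0,0]},
  ],
)

```text
t: 13.35
ee_pos: [0.3091, 0.197, 0.4291]
tool_rot: [0.04, 0.999, 0.002, 0.003]
contact_force: [1.4, -0.3, 0.2]
grip_width: 0.0854
```

Run:
```python
from h import *
st()
s=snapshot('scene');t=snapshot('top');w=snapshot('wrist')
cv2.imwrite('pics/s11.png',s);cv2.imwrite('pics/t11.png',t);cv2.imwrite('pics/w11.png',w)
cv2.imwrite('pics/s11a.png',cv2.resize(s[165:290,160:310],None,fx=4.8,fy=4.8,interpolation=cv2.INTER_CUBIC))
```

```text
t 13.35 p [0.3091 0.197  0.4291] yaw 175.44919023863855 z [ 0.0061  0.0035 -1.    ] j [ 0.5677 -0.1752 -0.2788  1.4602 -0.0003  0.6471] F [ 1.4155 -0.3005  0.2281] M [0.012  0.0077 0.0141] w 0.08540829758823947
```

View pics/s11a.png

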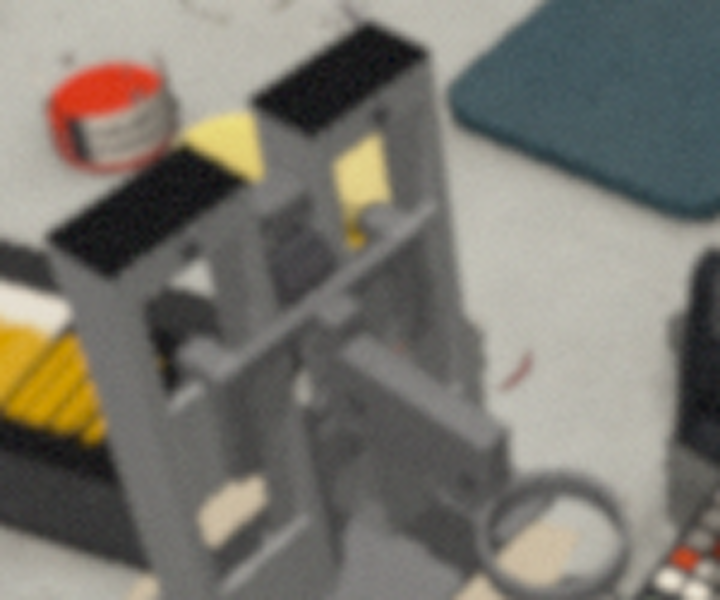

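View pics/w11.png

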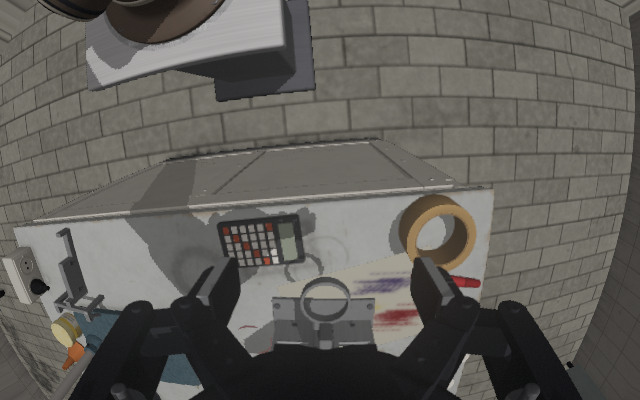

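View pics/s11.png

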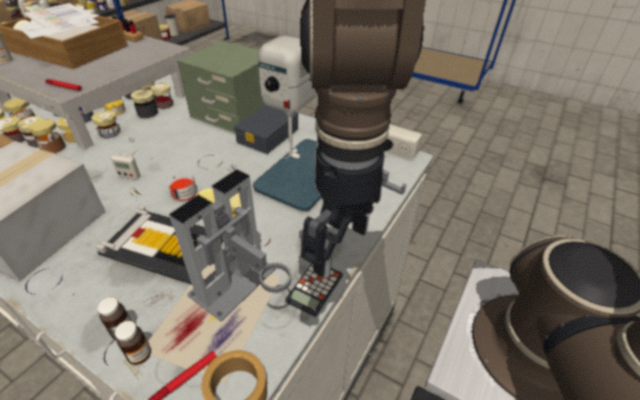

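Run:
```python
from h import *
g=np.array([.551,.1775,0]);th=np.radians(-5)
def rk(x,y,z): return g+np.array([np.cos(th)*x-np.sin(th)*y,np.sin(th)*x+np.cos(th)*y,z])
img=cv2.resize(cv2.imread('pics/s11.png')[165:290,160:310],None,fx=4.8,fy=4.8,interpolation=cv2.INTER_CUBIC)
for gz,col in((.139,(0,0,255)),(.144,(0,255,0))):
  for p in [(-8,51,37),(-8,-51,37),(16,51,37),(16,39,37),(-92,-7,23),(-92,7,23),(-117-0,0,0)]:
    q=proj('scene',rk(p[0]/1e3,p[1]/1e3,gz+p[2]/1e3));cv2.circle(img,(int((q[0]-160)*4.8),int((q[1]-165)*4.8)),2,col,-1)
q=proj('scene',rk(-.005,0.012,.178));cv2.circle(img,(int((q[0]-160)*4.8),int((q[1]-165)*4.8)),2,(255,0,255),-1)
q=proj('scene',rk(-.005,-0.012,.178));cv2.circle(img,(int((q[0]-160)*4.8),int((q[1]-165)*4.8)),2,(255,0,255),-1)
cv2.imwrite('pics/s11b.png',img)
```

```text
(no output)
```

View pics/s11b.png

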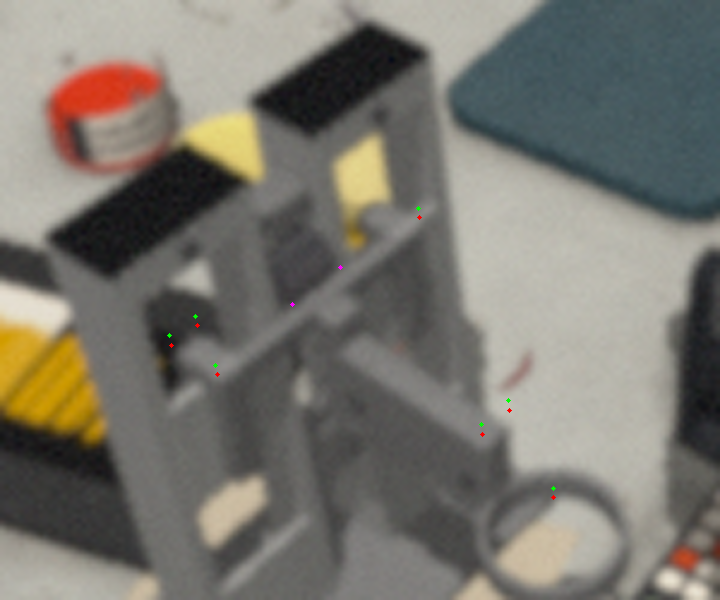

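Run:
```python
from h import *
t=cv2.imread('pics/t11.png');w=cv2.imread('pics/w11.png');s=cv2.imread('pics/s11.png')
a=cv2.resize(t[150:235,190:310],None,fx=6,fy=6,interpolation=cv2.INTER_CUBIC)
b=cv2.resize(w[260:355,260:390],None,fx=6,fy=6,interpolation=cv2.INTER_CUBIC)
c=cv2.resize(s[225:300,215:305],None,fx=8,fy=8,interpolation=cv2.INTER_CUBIC)
cv2.imwrite('pics/t11a.png',a);cv2.imwrite('pics/w11a.png',b);cv2.imwrite('pics/s11c.png',c)
```

```text
(no output)
```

View pics/t11a.png

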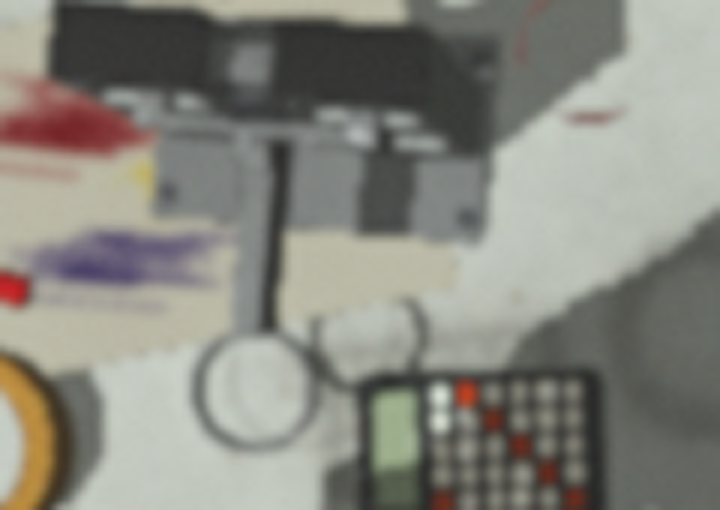

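View pics/w11a.png

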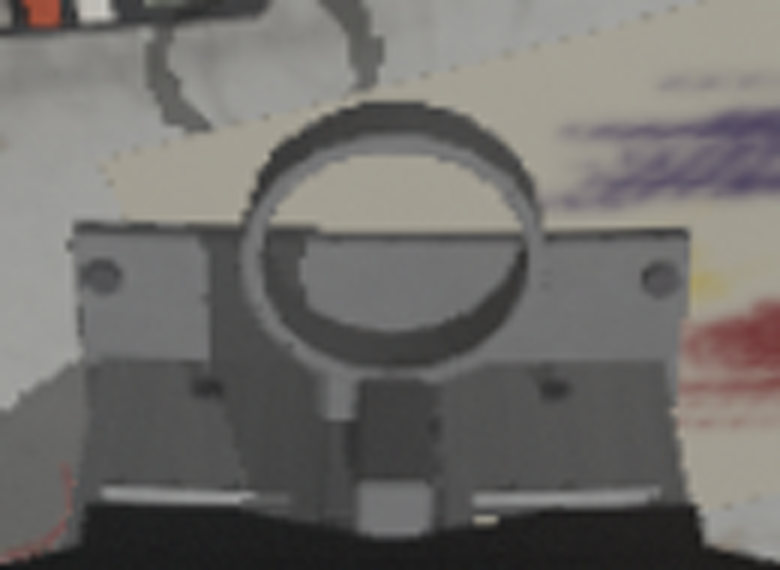

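View pics/s11c.png

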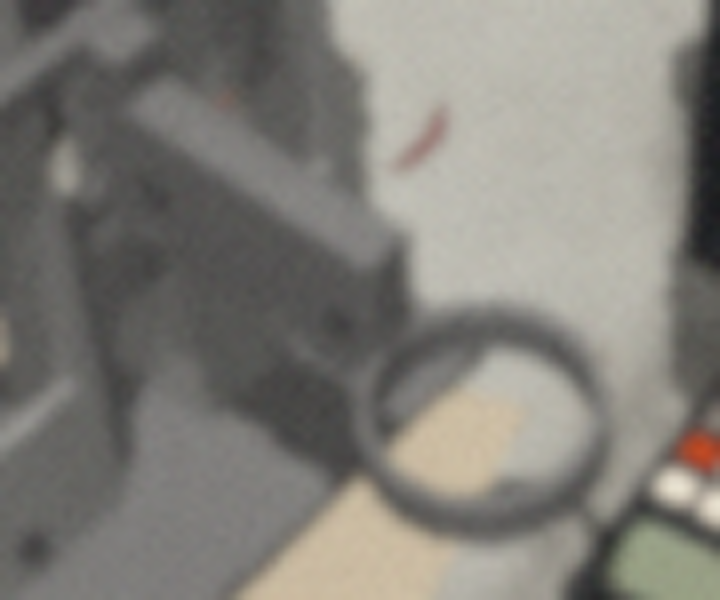

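Run:
```python
from h import *
W=lambda u,v:ray('wrist',260+u/6,260+v/6);T=lambda u,v:ray('top',190+u/6,150+v/6);S=lambda u,v:ray('scene',215+u/8,225+v/8)
g=np.array([.551,.1775]);th=np.radians(-5);c,s=np.cos(th),np.sin(th)
def inr(p): d=p[:2]-g; return np.array([c*d[0]+s*d[1],-s*d[0]+c*d[1],p[2]])
for n,r in {'ring WTS':[W(392,255),T(258,390),S(485,415)],'ring WS':[W(392,255),S(485,415)],'ring TS':[T(258,390),S(485,415)],'cornerL WS':[W(435,481),S(363,270)],'cornerR WS':[W(357,481),S(402,240)]}.items():
    p,e=tri(*r);print(n,inr(p)*1e3,np.array(e)*1e3)
S2=lambda u,v:ray('scene',160+u/4.8,165+v/4.8)
# crossbar top strip: near end & far end, top view
for n,r in {'crossN':[S2(222,378),T(133,113)],'crossF':[S2(437,208),T(375,140)]}.items():
    p,e=tri(*r);print(n,inr(p)*1e3,np.array(e)*1e3)
```

```text
ring WTS [-116.842     0.763   118.7064] [3.5882 3.9798 1.0648]
ring WS [-118.9349    3.8853  123.3716] [1.0837 1.0837]
ring TS [-116.8432   -1.2482  114.8003] [1.7617 1.7617]
cornerL WS [-94.7234  10.9222 159.1185] [0.003 0.003]
cornerR WS [-93.4334  -2.1048 156.7655] [0.7178 0.7178]
crossN [ -6.9097  50.1645 173.0686] [1.1026 1.1026]
crossF [-11.171  -54.3798 180.6094] [2.3732 2.3732]
```

Run:
```python
from h import *
print(sign_off()); st()
```

```text
the job is handed in; nothing more can be done
None
the job is handed in; nothing more can be done
```

The ring bracket is hanging in the upper pair of slots with the spring catch over its crossbar, and I handed the job in at about 13.5 s. I found the bracket and rack in the camera images, gripped the arm at its grip point and fed both claws into the slots. I then pressed it down until it stopped, at about 18 N, and released it. The arm then backed well clear.

**Catch:** before letting go I pulled up with about 15 N on the wrist sensor, and the tool rose less than 5 mm from the pressed position before stopping. The catch itself was only partly visible in the pictures, so this pull is the main evidence that it snapped over.

**Final position:** in the last pictures the crossbar top measured z 173 mm at one end and 181 mm at the other, averaging 177 mm against the expected 176 mm. That difference is within what I can read from the pictures. The free end of the arm hangs about 3–5 mm lower than nominal, roughly 2°, which I put down to play in the claw gap.

**Other checks:** wrist forces fell to about zero on release and the bracket stayed put. The plain bracket was not touched, and nothing fell off the work surface.

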